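# Hold a filter syringe over the open tube in the vial box

## Robot

A 6-joint arm with a two-finger parallel gripper is mounted at the origin on a cart in front of the work surface, level with it; the furniture and walls round the work are solid. World frame = base frame: x ahead of the robot, y to its left, z up, the work surface at z = 0. Lengths are in m, angles in rad, forces in N, time in s.
With the tool pointing down it reaches from about 0.3 to 0.875 m from the base axis. Payload 6.4 kg.
Tool frame: the origin (TCP) lies midway between the tips of the shut fingers; the grasp point (between the pads) lies 19 mm behind it; z points along the fingers, y is the line along which they close (so a half turn about z gives the same grasp; the last joint's range is limited). The gripper opens to 85 mm and grips with 20 to 120 N. Pads are 22 mm wide; open, the fingers measure 114 mm over their backs; the gripper's body (76 mm by 85 mm) begins 54 mm behind the grasp point. The pads swing forward as they close: fully open they stand 13 mm farther back than shut.
Start: joints at [0.894, 0.181, 1.607, -0, 1.354, -0.206], TCP at [0.261, 0.512, 0.231] pointing down, gripper open.
Joint ranges: [-2.99, 2.99], [-0.89, 2.07], [0.3, 2.58], [-1.14, 4.28], [0, 2.63], [-3.12, 3.12]. Speed limits (rad/s): [2.57, 2.57, 3.01, 3.14, 3.14, 3.14].

## Interface

Orientations are given as a 3x3 rotation matrix whose columns are the frame's x, y, z axes.
In Python, from plant import ctrl, cams, models gives the robot as it stands.
- The arm moves only by the shell command python3 -m inch 'ROWS' [FORCE]. ROWS is JSON, a list of rows, each a list of 3 entries, a list of its own where there are three numbers: the opening, from 0 (shut) to 1 (fully open), then the shift along the tool's x, y, z in m, then the turn about the tool's z in rad. A call has 1 to 8 rows; each row shifts and turns the commanded pose from where the row before left it, along the tool's axes as they then stand; what a row does not reach is not made up. A row lasts 1/8 s, in which the tool goes at most 62.5 mm and 10.7 degrees, less where a joint would pass 70% of its speed; a pose out of reach is approached as far as the arm can. A call with a gripper value outside its range is refused whole. The fingers move at their own pace and stop on an object; FORCE is the grip in N (left out, the last holds). Time passes only in rows, so rows that do not move let the fingers close. It gives the time, the measured TCP pose, the force, the opening and the grip force at its end, in the units of the state.
- ctrl.read_state(): the state, without advancing time (a new reading comes with each control period).
- cams.grab_frame(name): name is "scene" or "top" or "wrist"; returns the picture (400x640x3 uint8, blue, green, red); there is no depth.
- cams.get_calibration(name): a dict with "fx", "fy", "cx", "cy" (pixels), "xyz" and "orientation" of the camera in the world. Camera axes: x right, y down, z forward; pixel columns grow to the right and rows downward; lengths in m; the calibration is good to about 2 mm. The wrist camera is an equidistant fisheye: a pixel r from the principal point sees the ray r / f radians off the axis. A picture is of the moment at which its call begins: read the wrist's pose just before it. get_calibration takes no time and is no camera call; for the wrist camera it gives the pose at the moment of the call.
- ctrl.sign_off(): hands the job in; it is judged then, once.
Trained networks look in the newest picture that a camera, given by its name, has taken for a name from the list of things; names that differ only in an ending like _2 or _b are one class to them, and where a whole thing is asked for, a point or a joint stands for the part that bears it (a point fixed in the world has none). Each returns a list of dicts, best first, with "confidence" (0 to 1); they miss things now and then, are a little off and sometimes report something else, mostly with a low value. They report only what shows in the picture. A call takes as long as a camera call.
- models.find_in(thing, camera): "rect" ([centre column, centre row, width, height] in pixels, round what is visible of it).
- models.cut_out(thing, camera): "pixels" (400x640 bool, what is visible of it) and "rect" ([centre column, centre row, width, height] in pixels, round what is visible of it).
The state is a dict: "clock": time; "joint_pos": joint angles; "qvel": joint speeds; "effort": joint torques, N m; "tcp_pos": TCP position; "tool_rot": TCP orientation; "contact_force": force on the tool from outside, world axes, zero at the start; "torque": the same for the moment, N m; "opening": opening from 0.0 (shut) to 1.0 (fully open); "gripper_force": force on a finger pad.
Only numpy, scipy, OpenCV 4.12 (cv2) and the standard library are available. Lean on these libraries where they do the work, as an engineer would, in place of code of your own. Each camera call takes 0.05 s, during which the arm holds its last target. There are 200 camera calls.

## Task

Get ready to filter the sample: first open the vial box's lid all the way until it rests on its stop, then lift the syringe with the disc filter out of its stand and carry it to the box, passing above the height of the bottle and beaker that stand between. Finish while still holding it there, upright and still, with the filter's outlet centred about one centimetre above the mouth of the one tube that has no plug, so that a colleague can press the plunger. Never touch the tube with the syringe, do not push the plunger, and leave the bottle and beaker standing where they are.

Things in the scene. Friction and masses are not known exactly. Their poses are not given: they have to be found in the camera images.
- vial_box: Vial storage box fixed to the bench, a shallow blue tray 90 x 130 mm and 34 mm high (48 mm with its lid shut) with a clear hinged lid and a white hole plate (5 x 7 holes) whose top is 26 mm above the bench. Origin: centre of its underside. Its x axis points from the front (lip side) to the hinge side, y along the hinge, z up. Small short vials with coloured caps also stand in it, below the height of the tubes.
- vial_box_lid (a joint): Lid hinge of the vial box, rad: 0 shut (it may start slightly ajar), 1.83 fully open and resting on its stop (just past upright). The hinge is slightly stiff (0.03 N m): the lid stays wherever it is left, and the edge needs under 1 N.
- lid_lip (a point): Centre of the lid's front lip, a small blue tab in the middle of the lid's front edge: 24 mm wide along the box's y, sticking out 6 mm in front of the lid, 5 mm thick; 37 mm above the bench when shut. It moves with the lid, 94 mm from the hinge axis.
- lid_hinge (a point): Middle of the lid's hinge axis (axis along the box's y), 34 mm above the bench at the back of the box.
- tube_mouth (a point): Centre of the mouth of the open tube, 40 mm above the bench: a straight amber glass tube, 12 mm outside, 9.6 mm bore, 38 mm long, standing upright and fixed in one of the holes of the vial box. Three other tubes like it in the box are closed with flat white plugs 14 mm wide, tops 44 mm above the bench; this is the only one without a plug.
- open_tube: The open tube itself; origin at the centre of its underside, 38 mm below its mouth, z up.
- syringe: Loose syringe with a white disc filter on its lower end, standing upright with the filter in one station of the stand, 30 g. Origin: the tip of the filter's outlet, its lowest point; z axis up along the barrel. From the tip up: outlet spigot 4 mm across to 8 mm, filter disc 25 mm across from 8 to 17 mm, hub 9 mm across to 25 mm, round clear barrel 14 mm across from 25 to 86 mm, finger flange 25 x 15 mm from 86 to 88 mm, plunger with a 17 mm thumb disc up to 99 mm.
- syringe_grip (a point): Point on the syringe's axis at the barrel, 60 mm above the outlet tip: a good place to grip it (barrel 14 mm across; the thumb disc ends 39 mm above this point, the flange begins 26 mm above it).
- plunger (a joint): How far the syringe's plunger has been pushed in, m: 0 at the start, 0.008 right down. It moves at about 3 N.
- syringe_stand: White plastic stand fixed to the bench, 54 x 140 mm, 22 mm high, three wells in a row along its y axis, 42 mm apart. Origin: centre of its underside. The filter disc sits 10 mm deep in a 28 mm well (outlet tip 4 mm above the bench); lift straight up. A spare filter stands in another well. Behind it a computer tower 0.35 m high reaches forward to x = 0.61 m at y = 0.15 to 0.36 m.
- reagent_bottle: Brown screw-cap bottle, 60 mm across, 130 mm high, standing loose between stand and box. Origin: centre of its underside, z up.
- beaker: Glass beaker, 76 mm across (83 mm at the spout), 95 mm high, standing loose between stand and box. Origin: centre of its underside, z up.

How it is judged:
By the outcome, as a careful person would: the job done as asked, in the order asked, and still so for the second after the job is handed in, while the arm keeps its last pose, push and grip.
It also fails if it takes over 72 s, if anything falls off the work surface, if the arm or the gripper's body presses on something with over 40 N, if the wrist force passes 120 N, or if a joint passes its speed limit or range.

## Working session

There is one attempt and no reset: what is moved stays moved. The work goes in short steps, Python scripts to look and compute and a shell command to move; the robot and the scene stay as the last step left them, time stands still between calls to the robot, and variables do not carry over. Pictures are saved under pics/ and viewed, at most 10 in all, crops included, and the job is handed in when it is done.

```bash
ls; mkdir -p pics
python3 - <<'E'
from plant import ctrl,cams,models
import cv2,numpy as np
for c in ("scene","top"):
    im=cams.grab_frame(c); cv2.imwrite(f"pics/{c}0.png",im)
    k=cams.get_calibration(c); print(c,{a:np.round(b,3).tolist() for a,b in k.items()})
    for t in ("vial_box","lid_lip","open_tube","tube_mouth","syringe","syringe_stand","reagent_bottle","beaker"):
        print(t,[(round(d["confidence"],2),np.round(d["rect"]).tolist()) for d in models.find_in(t,c)[:3]])
s=ctrl.read_state();print(s)
E
```

```text
pics
scene {'fx': 390.733, 'fy': 390.733, 'cx': 318.187, 'cy': 198.71, 'xyz': [-0.049, -0.414, 0.527], 'orientation': [[0.614, -0.431, 0.661], [-0.789, -0.313, 0.529], [-0.022, -0.846, -0.532]]}
vial_box [(0.97, [424.0, 265.0, 85.0, 66.0])]
lid_lip [(0.68, [426.0, 264.0, 88.0, 66.0]), (0.42, [414.0, 262.0, 13.0, 7.0]), (0.4, [244.0, 196.0, 16.0, 37.0])]
open_tube [(0.4, [432.0, 255.0, 3.0, 6.0])]
tube_mouth [(0.39, [433.0, 252.0, 7.0, 8.0])]
syringe [(0.82, [244.0, 194.0, 13.0, 32.0])]
syringe_stand [(0.95, [245.0, 214.0, 63.0, 32.0])]
reagent_bottle [(0.75, [313.0, 214.0, 30.0, 68.0])]
beaker [(0.98, [346.0, 195.0, 34.0, 46.0]), (0.56, [244.0, 197.0, 13.0, 34.0])]
top {'fx': 365.726, 'fy': 365.726, 'cx': 317.228, 'cy': 199.757, 'xyz': [0.42, 0.014, 0.902], 'orientation': [[0.022, -0.99, 0.138], [-1.0, -0.024, -0.017], [0.02, -0.137, -0.99]]}
vial_box [(0.87, [404.0, 210.0, 57.0, 43.0])]
lid_lip [(0.35, [310.0, 228.0, 28.0, 26.0])]
open_tube []
tube_mouth [(0.41, [309.0, 230.0, 28.0, 25.0]), (0.35, [408.0, 231.0, 12.0, 8.0])]
syringe [(0.56, [230.0, 243.0, 16.0, 11.0])]
syringe_stand
[... 255 characters left out ...]
00, -2.06331546e-01]), 'qvel': array([-3.36103725e-04,  5.45006686e-04, -5.23417962e-05,  4.26665129e-05,
        6.46381148e-04, -4.36810494e-04]), 'effort': array([-5.86075657e-04, -4.44832778e+01, -3.51686239e+01, -2.34973941e-04,
        6.15097833e-04,  1.03795423e-05]), 'tcp_pos': array([0.2608246 , 0.51247085, 0.23132842]), 'tool_rot': array([[-8.91222169e-01,  4.53567022e-01,  4.48096776e-05],
       [ 4.53567024e-01,  8.91222169e-01,  3.26715941e-05],
       [-2.51166204e-05,  4.94418411e-05, -9.99999998e-01]]), 'contact_force': array([-0.50877856, -0.02903501,  0.15916188]), 'torque': array([-0.02666634, -0.01104218, -0.01156558]), 'gripper_force': 0.0, 'opening': 1.00815029117478}
```

Run:
```python
import cv2,numpy as np
a=cv2.imread("pics/scene0.png");b=cv2.imread("pics/top0.png")
c=cv2.resize(a[150:310,200:490],(800,441),interpolation=cv2.INTER_CUBIC)
cv2.imwrite("pics/a.png",c)
d=cv2.resize(b[140:290,190:450],(800,462),interpolation=cv2.INTER_CUBIC)
cv2.imwrite("pics/b.png",d)
```

```text
(no output)
```

View pics/a.png

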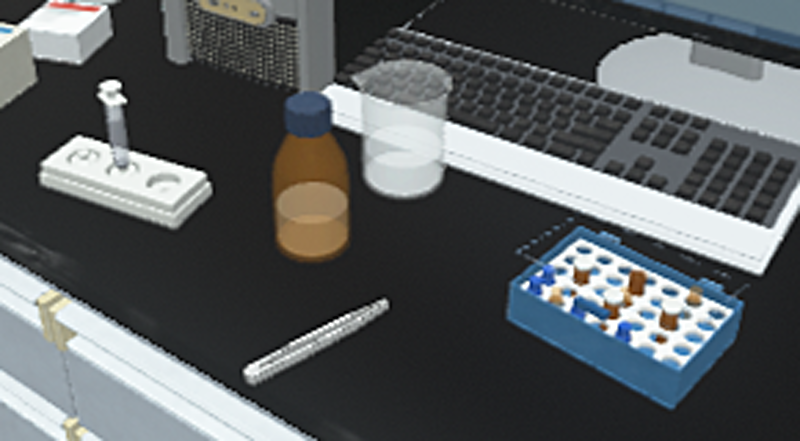

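View pics/b.png

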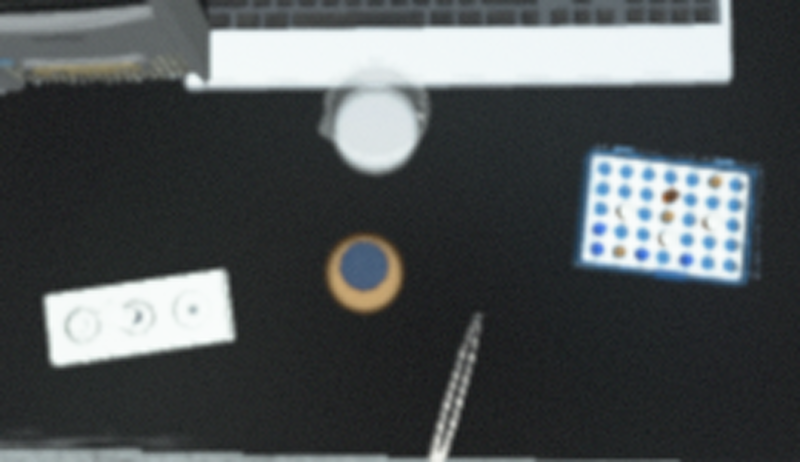

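The pictures show the syringe in the middle well (scene ~(240,181) at the thumb disc) and the box with its lid nearly shut. The lip is at about (414,262). The open amber tube without a plug is at about (431,251) in scene and (407,204) in top.

```bash
cat > h.py <<'E'
from plant import ctrl,cams,models
import cv2,numpy as np
def ray(c,uv,k=None):
    k=k or cams.get_calibration(c); x=(uv[0]-k["cx"])/k["fx"]; y=(uv[1]-k["cy"])/k["fy"]
    if c=="wrist":
        r=np.hypot(x,y); d=np.array([x/r*np.sin(r),y/r*np.sin(r),np.cos(r)]) if r>0 else np.array([0,0,1.])
    else: d=np.array([x,y,1.])
    return np.array(k["xyz"]),np.array(k["orientation"])@d
def onz(c,uv,z,k=None):
    o,d=ray(c,uv,k); return o+d*(z-o[2])/d[2]
def proj(c,P,k=None):
    k=k or cams.get_calibration(c); p=np.array(k["orientation"]).T@(np.array(P)-np.array(k["xyz"]))
    if c=="wrist":
        n=np.hypot(p[0],p[1]); t=np.arctan2(n,p[2])/n; q=p[:2]*t
    else: q=p[:2]/p[2]
    return q[0]*k["fx"]+k["cx"],q[1]*k["fy"]+k["cy"]
def tri(a,b):
    (o1,d1),(o2,d2)=a,b; t=np.linalg.lstsq(np.c_[d1,-d2],o2-o1,rcond=None)[0]
    return (o1+d1*t[0]+o2+d2*t[1])/2, np.linalg.norm(o1+d1*t[0]-o2-d2*t[1])
E
python3 - <<'E'
from h import *
np.set_printoptions(precision=4,suppress=True)
b=cv2.imread("pics/top0.png")
# white plate & stand by brightness
def rect(roi,f):
    x0,x1,y0,y1=roi; m=np.zeros(b.shape[:2],np.uint8); m[y0:y1,x0:x1]=f(b[y0:y1,x0:x1].astype(int)).astype(np.uint8)
    p=np.argwhere(m)[:,::-1].astype(np.float32); r=cv2.minAreaRect(p); return cv2.boxPoints(r)
for n,roi,f,z in (("box",(372,440,180,240),lambda i:i[...,0]>90,0.034),("plate",(372,440,180,240),lambda i:i.min(-1)>120,.026),("stand",(195,275,220,265),lambda i:i.min(-1)>110,.022)):
    c=rect(roi,f); P=np.array([onz("top",q,z) for q in c]); m=P.mean(0)
    e=[P[1]-P[0],P[2]-P[1]]; print(n,m,[ (np.linalg.norm(v),np.degrees(np.arctan2(v[1],v[0]))) for v in e])
px=lambda u,v:(200+u*.3625,150+v*.3625)
pt=lambda u,v:(190+u*.325,140+v*.325)
print("tube",onz("scene",px(637,272),.04),onz("top",pt(670,196),.04))
print("lip",[onz("scene",(414,262),z) for z in(.037,.045,.055)])
print("thumb",onz("scene",px(110,86),.103)," well",onz("top",pt(137,317),.022))
print("bottle",onz("scene",(309.5,240),.0),onz("top",pt(365,265),.13),"beaker",onz("top",pt(376,135),0.01))
E
```

```text
box [ 0.5232 -0.2153  0.034 ] [(np.float64(0.10119577755856261), np.float64(-5.471993491310593)), (np.float64(0.13678448003274074), np.float64(-94.05489869001069))]
plate [ 0.522  -0.2167  0.026 ] [(np.float64(0.08711124031398464), np.float64(-7.174539077354937)), (np.float64(0.1292743929754922), np.float64(-95.76970201646854))]
stand [0.4343 0.1934 0.022 ] [(np.float64(0.1441811170357725), np.float64(-80.50016642170537)), (np.float64(0.05764861723625969), np.float64(-169.49532243469164))]
tube [ 0.54   -0.2171  0.04  ] [ 0.5355 -0.2169  0.04  ]
lip [array([ 0.4889, -0.2071,  0.037 ]), array([ 0.4801, -0.2105,  0.045 ]), array([ 0.4691, -0.2147,  0.055 ])]
thumb [0.4323 0.1925 0.103 ]  well [0.4334 0.1939 0.022 ]
bottle [0.4606 0.0215 0.    ] [0.4705 0.018  0.13  ] beaker [0.5833 0.0124 0.01  ]
```

```bash
python3 -m inch '[[0.6,[0,0,0],-0.18],[0.6,[0,0,0],-0.18],[0.6,[0,0,0],-0.024],[0.6,[-0.01,-0.02,0],0],[0.6,[-0.02,-0.05,0],0],[0.6,[-0.02,-0.05,0],0],[0.6,[-0.02,-0.05,0],0],[0.6,[-0.02,-0.05,0],0]]'
python3 -m inch '[[0.6,[-0.02,-0.05,0],0],[0.6,[-0.02,-0.05,0],0],[0.6,[-0.02,-0.05,0],0],[0.6,[-0.02,-0.05,0],0],[0.6,[-0.02,-0.05,0],0],[0.6,[-0.02,-0.05,0],0],[0.6,[-0.02,-0.05,0],0],[0.6,[-0.02,-0.05,0],0]]'
python3 -m inch '[[0.6,[-0.01,-0.05,0],0],[0.6,[-0.006,-0.03,0.02],0],[0.6,[0,-0.003,0.04],0],[0.6,[0,0,0.03],0],[0.6,[0,0,0],0],[0.6,[0,0,0],0]]'
python3 - <<'E'
from h import *
np.set_printoptions(precision=4,suppress=True)
s=ctrl.read_state();k=cams.get_calibration("wrist");im=cams.grab_frame("wrist");cv2.imwrite("pics/w1.png",im)
print(s["clock"],s["tcp_pos"],s["tool_rot"],k)
for t in ("lid_lip","tube_mouth","vial_box"):
    print(t,[(round(d["confidence"],2),np.round(d["rect"]).tolist()) for d in models.find_in(t,"wrist")[:3]])
print(proj("wrist",[.4735,-.213,.051],k),proj("wrist",[.537,-.217,.04],k))
E
```

```text
clock: 1.9
tcp_pos: [0.3316, 0.283, 0.2313]
tool_rot: [[-0.996, 0.089, 0.001], [0.089, 0.996, -0.0], [-0.001, -0.0, -1.0]]
contact_force: [0.7, 0.2, -0.4]
opening: 0.599
gripper_force: 0.0
clock: 2.9
tcp_pos: [0.4555, -0.1293, 0.2314]
tool_rot: [[-0.996, 0.09, 0.0], [0.09, 0.996, -0.0], [-0.0, -0.0, -1.0]]
contact_force: [0.8, 0.1, 0.5]
opening: 0.599
gripper_force: 0.0
clock: 3.65
tcp_pos: [0.4651, -0.2116, 0.1426]
tool_rot: [[-0.996, 0.088, 0.001], [0.088, 0.996, -0.001], [-0.001, -0.001, -1.0]]
contact_force: [-0.7, -0.6, -0.4]
opening: 0.601
gripper_force: 0.0
3.65 [ 0.4651 -0.2116  0.1426] [[-0.9961  0.088   0.0012]
 [ 0.088   0.9961 -0.0011]
 [-0.0013 -0.001  -1.    ]] {'fx': 309.70691628693146, 'fy': 309.70691628693146, 'cx': 314.5680208089098, 'cy': 202.19187131529364, 'xyz': array([ 0.396 , -0.2051,  0.2858]), 'orientation': array([[ 0.0888,  0.9575,  0.2745],
       [ 0.9961, -0.085 , -0.0256],
       [-0.0011,  0.2757, -0.9612]])}
lid_lip [(0.76, [316.0, 220.0, 28.0, 16.0])]
tube_mouth [(0.77, [316.0, 275.0, 12.0, 16.0])]
vial_box [(0.34, [316.0, 219.0, 33.0, 15.0]), (0.29, [631.0, 151.0, 19.0, 16.0])]
(np.float64(313.6635492429715), np.float64(214.84335344394805)) (np.float64(315.60839208055353), np.float64(277.41456773637225))
```

View pics/w1.png

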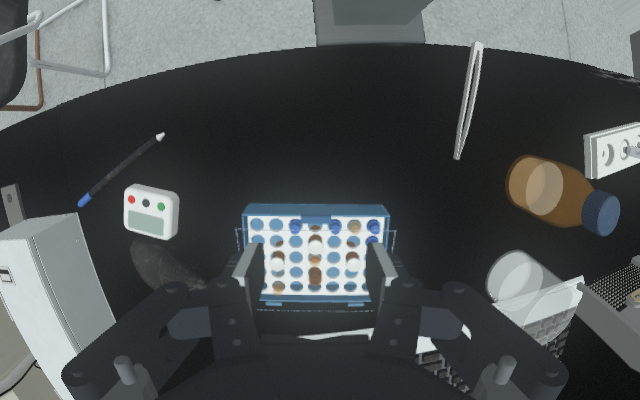

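The wrist view shows the lid almost shut, with the lip at (316,220), the open tube's mouth at (316,275), and the fingers either side of the box. I'll triangulate the lip and the tube.

Run:
```python
from h import *
np.set_printoptions(precision=4,suppress=True)
k=cams.get_calibration("wrist")
print("lip tri",tri(ray("wrist",(316,220),k),ray("scene",(414,262))))
for z in(.037,.045,.052): print(z,onz("wrist",(316,220),z,k))
print("tube",onz("wrist",(316,272),.04,k),onz("wrist",(316,275),.04,k))
im=cv2.imread("pics/w1.png")
c=cv2.resize(im[190:320,220:410],(790,540),interpolation=cv2.INTER_CUBIC);cv2.imwrite("pics/w1c.png",c)
```

```text
lip tri (array([ 0.4804, -0.2111,  0.0451]), np.float64(0.0012732757038985572))
0.037 [ 0.4836 -0.2118  0.037 ]
0.045 [ 0.4808 -0.2116  0.045 ]
0.052 [ 0.4784 -0.2114  0.052 ]
tube [ 0.5322 -0.216   0.04  ] [ 0.5353 -0.2163  0.04  ]
```

View pics/w1c.png

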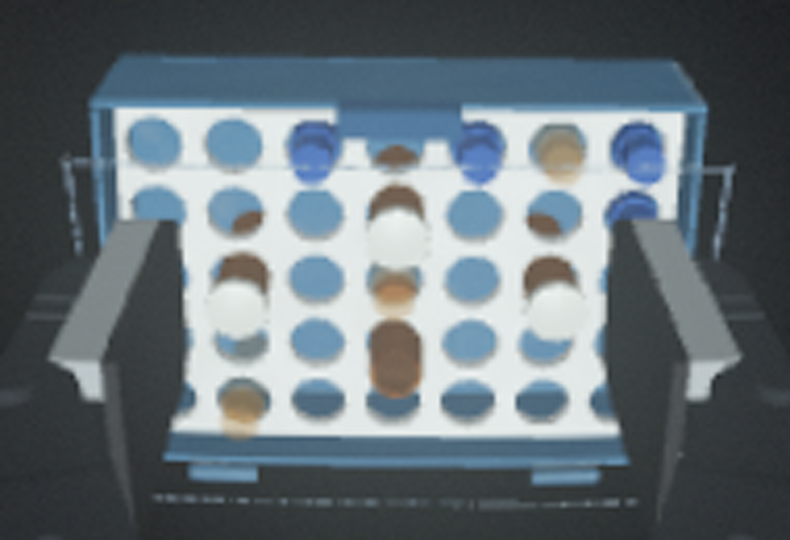

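Run:
```python
from h import *
np.set_printoptions(precision=4,suppress=True)
k=cams.get_calibration("wrist")
f=lambda u,v:(220+u/4.158,190+v/4.154)
for n,u,v,z in(("front top",400,105,.034),("front bottom",400,55,.0),("hinge rim",395,460,.034),("lip front",400,104,.045),("lip back",400,138,.045),("lip front",400,104,.052),("lip back",400,138,.052),("tube",397,374,.04),("plateL",115,105,.026),("plateR",688,112,.026),("lipL",338,122,.048),("lipR",462,122,.048)): print(n,z,onz("wrist",f(u,v),z,k))
```

```text
front top 0.034 [ 0.4804 -0.2114  0.034 ]
front bottom 0.0 [ 0.4796 -0.2112  0.    ]
hinge rim 0.034 [ 0.5676 -0.22    0.034 ]
lip front 0.045 [ 0.4765 -0.2111  0.045 ]
lip back 0.045 [ 0.4836 -0.2117  0.045 ]
lip front 0.052 [ 0.4742 -0.2109  0.052 ]
lip back 0.052 [ 0.4811 -0.2115  0.052 ]
tube 0.04 [ 0.5406 -0.2172  0.04  ]
plateL 0.026 [ 0.4779 -0.273   0.026 ]
plateR 0.026 [ 0.4903 -0.1495  0.026 ]
lipL 0.048 [ 0.4782 -0.2234  0.048 ]
lipR 0.048 [ 0.4803 -0.1992  0.048 ]
```

```bash
python3 -m inch '[[0.6,[-0.003,0,0.03],0],[0.6,[0,0,0.03],0],[0.6,[0,0,0.025],0],[0.6,[0,0,0.018],0],[0.6,[0,0,0],0],[0.6,[0,0,0],0]]' 25
python3 -m inch '[[0.2,[0,0,0],0],[0.2,[0,0,0],0],[0.2,[0,0,0],0],[0.2,[0,0,0],0],[0.2,[0,0,0],0],[0.2,[0,0,0],0]]' 25
```

```text
clock: 4.6
tcp_pos: [0.4676, -0.2109, 0.0388]
tool_rot: [[-0.996, 0.087, -0.001], [0.087, 0.996, 0.001], [0.001, 0.001, -1.0]]
contact_force: [-3.0, 2.3, 0.1]
opening: 0.598
gripper_force: 1.9
clock: 5.35
tcp_pos: [0.4673, -0.2113, 0.039]
tool_rot: [[-0.996, 0.086, -0.001], [0.086, 0.996, -0.0], [0.001, -0.0, -1.0]]
contact_force: [-6.1, 0.6, 1.3]
opening: 0.252
gripper_force: 25.3
```

```bash
python3 -m inch '[[0.2,[0,0,-0.008],0],[0.2,[-0.002,0,-0.008],0],[0.2,[-0.004,0,-0.009],0],[0.2,[-0.004,0,-0.008],0],[0.2,[-0.005,0,-0.008],0],[0.2,[-0.005,0,-0.008],0],[0.2,[0,0,0],0]]'
python3 - <<'E'
from h import *
print([(round(d["confidence"],2),np.round(d["rect"]).tolist()) for d in [cams.grab_frame("scene") is None or 0][:0]])
im=cams.grab_frame("scene");cv2.imwrite("pics/s2.png",cv2.resize(im[170:310,350:510],(800,600)[:2] and (686,600)))
E
```

```text
clock: 6.22
tcp_pos: [0.4874, -0.2131, 0.089]
tool_rot: [[-0.996, 0.086, -0.002], [0.086, 0.996, -0.0], [0.002, -0.001, -1.0]]
contact_force: [-9.0, 1.4, 5.9]
opening: 0.253
gripper_force: 31.4
[]
```

View pics/s2.png

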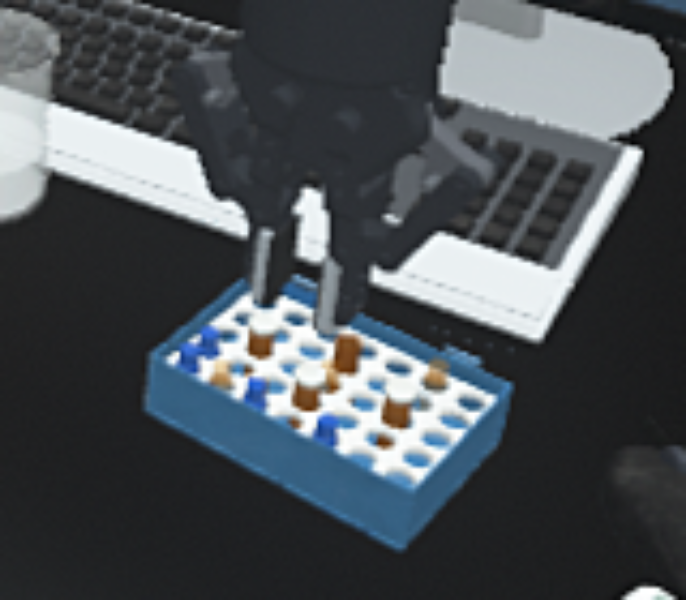

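```bash
python3 -m inch '[[0.2,[-0.003,0,-0.005],0],[0.2,[-0.004,0,-0.005],0],[0.2,[-0.005,0,-0.005],0],[0.2,[-0.005,0,-0.003],0],[0.2,[0,0,0],0]]'
python3 -m inch '[[0.6,[0,0,0],0],[0.6,[0,0,0],0],[0.6,[0,0,0],0],[0.6,[0.02,0,-0.02],0],[0.6,[0.04,0,-0.02],0],[0.6,[0.03,0,-0.02],0],[0.0,[0.0,0,0],0],[0.0,[0,0,0],0]]'
python3 - <<'E'
from h import *
im=cams.grab_frame("scene");a=cv2.resize(im[170:310,350:510],(400,350))
im=cams.grab_frame("wrist");print([(round(d["confidence"],2),np.round(d["rect"]).tolist()) for d in models.find_in("lid_lip","wrist")])
b=cv2.resize(im[150:325,220:420],(400,350));cv2.imwrite("pics/s3.png",np.hstack([a,b]))
E
```

```text
clock: 6.95
tcp_pos: [0.5052, -0.2148, 0.1064]
tool_rot: [[-0.996, 0.086, -0.0], [0.086, 0.996, -0.001], [0.0, -0.001, -1.0]]
contact_force: [-6.3, 1.0, 6.4]
opening: 0.255
gripper_force: 30.2
clock: 7.95
tcp_pos: [0.4155, -0.2069, 0.1653]
tool_rot: [[-0.996, 0.087, 0.001], [0.087, 0.996, -0.0], [-0.001, -0.0, -1.0]]
contact_force: [-0.0, -0.1, -0.1]
opening: 0.182
gripper_force: 0.0
[(0.43, [315.0, 332.0, 32.0, 9.0])]
```

View pics/s3.png

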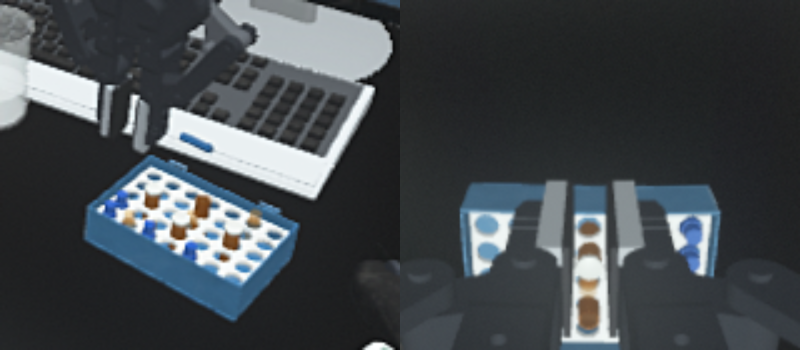

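```bash
python3 - <<'E'
from h import *
b=-0.09
for th in np.arange(.6,1.9,.1):
    r=.094*np.array([-np.cos(th),0,np.sin(th)]); P=np.array([.5685+r[0]*np.cos(b),-.2195+r[0]*np.sin(b),.034+r[2]]); print(round(th,1),np.round(P,3),np.round(proj("scene",P),1))
E
python3 -m inch '[[0,[-0.02,0,0.04],0],[0,[-0.03,0,0.032],0],[0,[-0.03,0,0],0],[0,[-0.015,0,0],0],[0,[-0.015,0,0],0],[0,[-0.012,0,0],0],[0,[0,0,0],0]]'
```

```text
0.6 [ 0.491 -0.213  0.087] [420.4 241.2]
0.7 [ 0.497 -0.213  0.095] [422.6 236.4]
0.8 [ 0.503 -0.214  0.101] [424.9 231.7]
0.9 [ 0.51  -0.214  0.108] [427.4 227.1]
1.0 [ 0.518 -0.215  0.113] [429.9 222.8]
1.1 [ 0.526 -0.216  0.118] [432.6 218.7]
1.2 [ 0.535 -0.216  0.122] [435.3 214.9]
1.3 [ 0.543 -0.217  0.125] [437.9 211.4]
1.4 [ 0.553 -0.218  0.127] [440.6 208.4]
1.5 [ 0.562 -0.219  0.128] [443.2 205.8]
1.6 [ 0.571 -0.22   0.128] [445.6 203.6]
1.7 [ 0.581 -0.221  0.127] [448.  201.9]
1.8 [ 0.59  -0.221  0.126] [450.2 200.6]
clock: 8.98
tcp_pos: [0.5374, -0.2175, 0.0937]
tool_rot: [[-0.996, 0.086, 0.001], [0.086, 0.996, -0.001], [-0.001, -0.001, -1.0]]
contact_force: [-0.6, 0.7, -0.9]
opening: -0.005
gripper_force: 0.0
```

Lid was at about 0.9 rad. I'll keep pushing towards the stop.

```bash
python3 -m inch '[[0,[-0.012,0,0],0],[0,[-0.01,0,0],0],[0,[-0.008,0,0],0],[0,[-0.004,0,0],0],[0,[0,0,0],0]]'
python3 -m inch '[[0,[-0.004,0,0],0],[0,[-0.002,0,0],0],[0,[0,0,0],0]]'
python3 - <<'E'
from h import *
im=cams.grab_frame("scene")
print([(round(d["confidence"],2),np.round(d["rect"]).tolist()) for d in models.find_in("lid_lip","scene")])
E
```

```text
clock: 9.6
tcp_pos: [0.5707, -0.2201, 0.0932]
tool_rot: [[-0.996, 0.086, 0.0], [0.086, 0.996, 0.0], [-0.0, 0.0, -1.0]]
contact_force: [-0.6, 0.4, 0.3]
opening: 0.001
gripper_force: 0.0
clock: 9.98
tcp_pos: [0.5766, -0.2207, 0.0933]
tool_rot: [[-0.996, 0.087, 0.0], [0.087, 0.996, -0.0], [-0.0, -0.0, -1.0]]
contact_force: [-0.1, -0.3, -0.5]
opening: -0.003
gripper_force: 0.0
[]
```

```bash
python3 -m inch '[[0,[-0.003,0,0],0],[0,[-0.003,0,0],0],[0,[0,0,0],0]]'
python3 -m inch '[[0,[-0.003,0,0],0],[0,[0,0,0],0]]'
python3 -m inch '[[0,[-0.003,0,0],0],[0,[0,0,0],0]]'
```

```text
clock: 10.45
tcp_pos: [0.5812, -0.2211, 0.0931]
tool_rot: [[-0.996, 0.087, -0.003], [0.087, 0.996, 0.001], [0.003, 0.0, -1.0]]
contact_force: [-6.2, -0.5, 3.0]
opening: 0.004
gripper_force: 3.2
clock: 10.7
tcp_pos: [0.5818, -0.2211, 0.0928]
tool_rot: [[-0.996, 0.086, -0.009], [0.086, 0.996, 0.002], [0.009, 0.001, -1.0]]
contact_force: [-16.8, 0.6, 9.2]
opening: 0.0
gripper_force: 8.5
clock: 10.95
tcp_pos: [0.5822, -0.221, 0.0926]
tool_rot: [[-0.996, 0.086, -0.015], [0.086, 0.996, 0.003], [0.015, 0.002, -1.0]]
contact_force: [-27.3, 2.3, 16.0]
opening: -0.004
gripper_force: 13.9
```

Contact with the stop is clear. Retreat, then look.

```bash
python3 -m inch '[[0,[0.02,0,0],0],[0,[0.035,0,-0.01],0],[0,[0.035,0,-0.04],0],[0.5,[0,0,-0.05],0],[1,[0,0,-0.01],0],[1,[0,0,0],0],[1,[0,0,0],0]]'
python3 - <<'E'
from h import *
np.set_printoptions(precision=4,suppress=True)
im=cams.grab_frame("scene");a=cv2.resize(im[170:310,350:510],(400,350))
k=cams.get_calibration("wrist");im=cams.grab_frame("wrist")
print([(round(d["confidence"],2),np.round(d["rect"]).tolist()) for d in models.find_in("tube_mouth","wrist")], proj("wrist",[.5405,-.217,.04],k),k["xyz"])
b=cv2.resize(im[210:310,260:374],(400,350),interpolation=cv2.INTER_CUBIC);cv2.imwrite("pics/s4.png",np.hstack([a,b]))
import pickle;pickle.dump(k,open("k4.pkl","wb"))
E
```

```text
clock: 11.82
tcp_pos: [0.4981, -0.2133, 0.2015]
tool_rot: [[-0.996, 0.086, -0.002], [0.086, 0.996, 0.002], [0.002, 0.001, -1.0]]
contact_force: [-0.3, -0.5, -0.2]
opening: 0.849
gripper_force: 0.0
[(0.43, [315.0, 220.0, 10.0, 14.0])] (np.float64(314.1550512623295), np.float64(225.4654726441533)) [ 0.4295 -0.2073  0.3449]
```

View pics/s4.png

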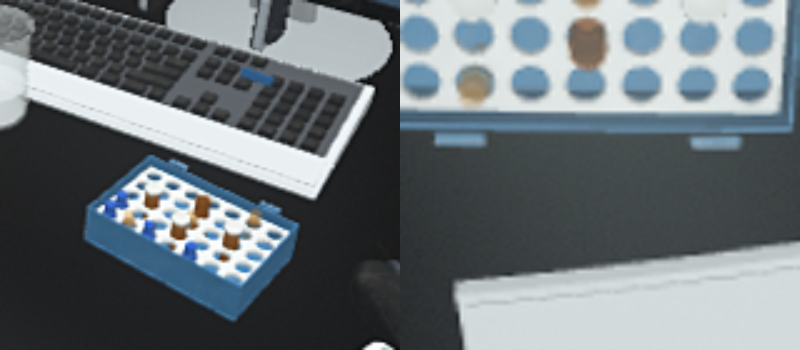

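```bash
python3 -m inch '[[1,[0.009,0.03,0],0],[1,[0.013,0.055,0],0],[1,[0.013,0.055,0],0],[1,[0.013,0.055,0],0],[1,[0.013,0.055,0],0],[1,[0.013,0.055,0],0],[1,[0.013,0.055,0],0],[1,[0.012,0.04,0],0]]'
python3 -m inch '[[1,[0,0,0],0],[1,[0,0,0],0],[1,[0,0,0],0]]'
python3 - <<'E'
from h import *
np.set_printoptions(precision=4,suppress=True)
k=cams.get_calibration("wrist");im=cams.grab_frame("wrist")
print([(round(d["confidence"],2),np.round(d["rect"]).tolist()) for d in models.find_in("syringe","wrist")],[np.round(proj("wrist",[.4335,.1935,z],k),1) for z in (.022,.103)])
b=im[180:340,200:420];cv2.imwrite("pics/s5.png",cv2.resize(b,(770,560),interpolation=cv2.INTER_CUBIC))
import pickle;pickle.dump(k,open("k5.pkl","wb"))
E
```

```text
clock: 12.98
tcp_pos: [0.4338, 0.1953, 0.2026]
tool_rot: [[-0.996, 0.085, -0.001], [0.085, 0.996, 0.0], [0.001, -0.0, -1.0]]
contact_force: [1.0, -0.6, -0.4]
opening: 1.004
gripper_force: 0.0
clock: 13.35
tcp_pos: [0.4351, 0.1921, 0.203]
tool_rot: [[-0.996, 0.088, -0.0], [0.088, 0.996, -0.0], [0.0, -0.0, -1.0]]
contact_force: [0.2, -0.6, -0.2]
opening: 0.995
gripper_force: 0.0
[(0.82, [321.0, 190.0, 31.0, 42.0])] [array([315.7, 179.7]), array([316., 200.])]
```

View pics/s5.png

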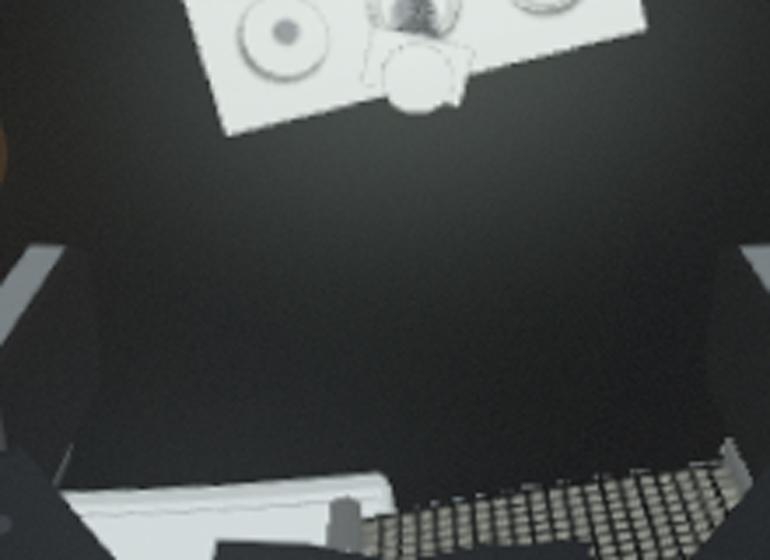

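The thumb disc's centre shows at full-image (319,203), near the prediction of (316,200).

Run:
```python
from h import *
import pickle
k=pickle.load(open("k5.pkl","rb"));print(onz("wrist",(319.1,202.9),.103,k), onz("wrist",(200+415/3.5,180+8/3.5),.022,k))
s=ctrl.read_state();d=onz("wrist",(319.1,202.9),.103,k)-s["tcp_pos"];print(s["tcp_pos"],s["tool_rot"].T@d)
```

```text
[0.43621936 0.19581738 0.103     ] [0.43657858 0.19632334 0.022     ]
[0.4351378  0.19211863 0.2031744 ] [-0.00076783  0.00379627  0.10017364]
```

```bash
python3 -m inch '[[1,[-0.001,0.003,0.03],0],[1,[0,0,0.04],0],[1,[0,0,0.04],0],[1,[0,0,0.03],0],[1,[0,0,0.018],0],[1,[0,0,0],0],[1,[0,0,0],0]]' 30
python3 -m inch '[[0.5,[0,0,0],0],[0.3,[0,0,0],0],[0.0,[0,0,0],0],[0.0,[0,0,0],0],[0.0,[0,0,0],0],[0.0,[0,0,0],0],[0,[0,0,0],0],[0,[0,0,0],0]]' 30
```

```text
clock: 14.32
tcp_pos: [0.4369, 0.1958, 0.0461]
tool_rot: [[-0.996, 0.087, 0.001], [0.087, 0.996, 0.0], [-0.001, 0.0, -1.0]]
contact_force: [-0.2, 0.1, -0.2]
opening: 1.0
gripper_force: 0.0
clock: 15.32
tcp_pos: [0.4364, 0.1961, 0.0456]
tool_rot: [[-0.996, 0.087, 0.001], [0.087, 0.996, 0.0], [-0.001, 0.0, -1.0]]
contact_force: [-0.0, 0.1, 5.8]
opening: 0.24
gripper_force: 29.1
```

Opening 0.24 is more than 14 mm, so I'll look before lifting.

Run:
```python
from h import *
im=cams.grab_frame("scene");a=cv2.resize(im[150:240,195:295],(389,350),interpolation=cv2.INTER_CUBIC)
im=cams.grab_frame("wrist");b=cv2.resize(im[170:350,200:420],(411,336));b=np.pad(b,((0,14),(0,0),(0,0)))
cv2.imwrite("pics/s6.png",np.hstack([a,b]));print(ctrl.read_state()["contact_force"],ctrl.read_state()["opening"])
```

```text
[ 0.71792616 -0.69374771  6.17589962] 0.23593904840466043
```

View pics/s6.png

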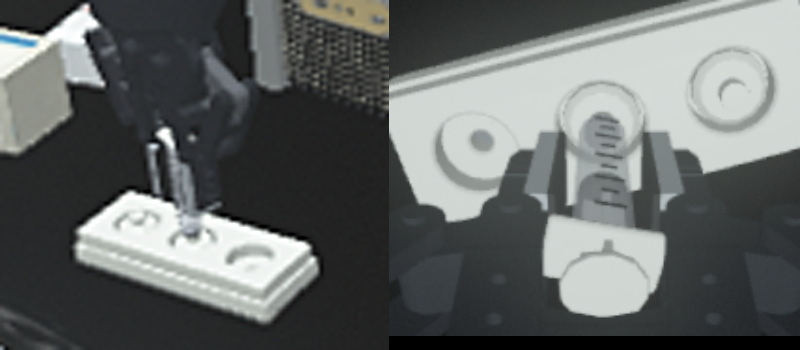

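The fingers jam on the flange (its 25 mm side lies along the closing line), with a gap left at the barrel. I'll open, turn about 90° and grip across its 15 mm side.

```bash
python3 -m inch '[[0.6,[0,0,0],0],[1,[0,0,0],0],[1,[0,0,0],0],[1,[0,0,0],0],[1,[0,0,0],0.12],[1,[0,0,0],0.17],[1,[0,0,0],0.17],[1,[0,0,0],0.17]]' 30
python3 -m inch '[[1,[0,0,0],0.17],[1,[0,0,0],0.17],[1,[0,0,0],0.17],[1,[0,0,0],0.17],[1,[0,0,0],0],[1,[0,0,0],0],[1,[0,0,0],0]]' 30
python3 -m inch '[[0.5,[0,0,0],0],[0.3,[0,0,0],0],[0.0,[0,0,0],0],[0.0,[0,0,0],0],[0.0,[0,0,0],0],[0.0,[0,0,0],0],[0,[0,0,0],0],[0,[0,0,0],0]]' 30
```

```text
clock: 16.42
tcp_pos: [0.436, 0.1961, 0.0452]
tool_rot: [[-0.75, 0.661, -0.0], [0.661, 0.75, -0.0], [0.0, -0.0, -1.0]]
contact_force: [0.1, 1.1, -0.8]
opening: 0.999
gripper_force: 0.0
clock: 17.3
tcp_pos: [0.436, 0.1961, 0.0453]
tool_rot: [[-0.175, 0.985, -0.0], [0.985, 0.175, -0.0], [-0.0, -0.0, -1.0]]
contact_force: [0.1, -0.9, 0.0]
opening: 0.999
gripper_force: 0.0
clock: 18.3
tcp_pos: [0.4361, 0.1961, 0.0453]
tool_rot: [[-0.173, 0.985, -0.0], [0.985, 0.173, -0.0], [0.0, -0.0, -1.0]]
contact_force: [0.0, 0.2, 1.9]
opening: 0.157
gripper_force: 26.8
```

```bash
python3 -m inch '[[0,[0,0,-0.005],0],[0,[0,0,-0.015],0],[0,[0,0,-0.03],0],[0,[0,0,-0.04],0],[0,[0,0,-0.04],0],[0,[0,0,-0.04],0],[0,[0,0,-0.02],0],[0,[0,0,0],0]]' 30
python3 - <<'E'
from h import *
im=cams.grab_frame("scene")
print([(round(d["confidence"],2),np.round(d["rect"]).tolist()) for d in models.find_in("syringe","scene")])
s=ctrl.read_state()["tcp_pos"];print(s,proj("scene",s-[0,0,.041]),proj("scene",s))
im2=cams.grab_frame("wrist")
y0=40;a=cv2.resize(im[30:210,180:360],(400,400),interpolation=cv2.INTER_CUBIC);b=cv2.resize(im2[150:370,210:430],(400,400))
cv2.imwrite("pics/s7.png",np.hstack([a,b]))
E
```

```text
clock: 19.3
tcp_pos: [0.4372, 0.1963, 0.2379]
tool_rot: [[-0.173, 0.985, 0.005], [0.985, 0.173, 0.001], [-0.0, 0.005, -1.0]]
contact_force: [0.4, 0.1, -0.4]
opening: 0.151
gripper_force: 26.8
[(0.74, [234.0, 120.0, 16.0, 42.0])]
[0.43565472 0.19600591 0.23503028] (np.float64(234.36336546408245), np.float64(142.3218552251328)) (np.float64(231.6378025163295), np.float64(123.8094784469832))
```

View pics/s7.png

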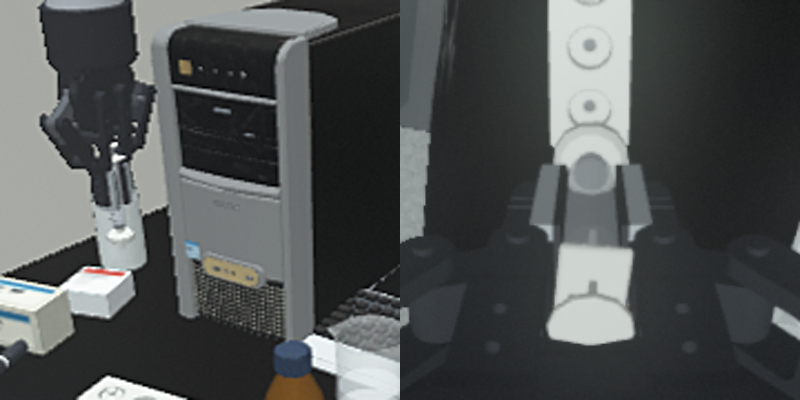

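```bash
python3 -m inch '[[0,[-0.015,0.001,0],0],[0,[-0.03,0.002,0],0],[0,[-0.045,0.003,0],0],[0,[-0.045,0.004,0],0],[0,[-0.045,0.004,0],0],[0,[-0.045,0.003,0],0],[0,[-0.045,0.003,0],0],[0,[-0.045,0.003,0],0]]'
python3 -m inch '[[0,[-0.045,0.003,0],0],[0,[-0.035,0.003,0],0],[0,[-0.02,0.002,0],0],[0,[-0.01,0,0],0],[0,[0,0,0],-0.1],[0,[0,0,0],-0.16],[0,[0,0,0],-0.16],[0,[0,0,0],-0.16]]'
python3 -m inch '[[0,[0,0,0],-0.16],[0,[0,0,0],-0.16],[0,[0,0,0],-0.16],[0,[0,0,0],-0.16],[0,[0,0,0],-0.09],[0,[0,0,0.04],0],[0,[0,0,0.02],0],[0,[0,0,0],0]]'
python3 - <<'E'
from h import *
np.set_printoptions(precision=4,suppress=True)
im=cams.grab_frame("scene")
print([(round(d["confidence"],2),np.round(d["rect"]).tolist()) for d in models.find_in("syringe","scene")])
s=ctrl.read_state();p=s["tcp_pos"];print(s["clock"],p,proj("scene",p-[0,0,.041]))
print(s["tool_rot"].T@(np.array([.540,-.2173,.05])-(p-[0,0,.041])))
E
```

```text
clock: 20.45
tcp_pos: [0.5127, -0.1125, 0.2343]
tool_rot: [[-0.172, 0.985, -0.002], [0.985, 0.172, 0.0], [0.001, -0.001, -1.0]]
contact_force: [-0.0, 0.6, -0.1]
opening: 0.157
gripper_force: 26.8
clock: 21.45
tcp_pos: [0.5399, -0.216, 0.2351]
tool_rot: [[-0.689, 0.724, -0.001], [0.724, 0.689, 0.001], [0.001, 0.0, -1.0]]
contact_force: [-0.7, 0.5, 0.0]
opening: 0.152
gripper_force: 26.8
clock: 22.45
tcp_pos: [0.5388, -0.2154, 0.1733]
tool_rot: [[-0.996, 0.086, -0.004], [0.086, 0.996, 0.003], [0.004, 0.002, -1.0]]
contact_force: [-0.7, -0.6, 0.6]
opening: 0.152
gripper_force: 26.8
[(0.68, [441.0, 184.0, 14.0, 48.0])]
22.55 [ 0.5405 -0.2167  0.176 ] (np.float64(437.8076138945934), np.float64(207.28232935248082))
[ 0.0004 -0.0006  0.085 ]
```

```bash
python3 -m inch '[[0,[0,0,0.02],0],[0,[0,0,0.03],0],[0,[0,0,0.015],0],[0,[0,0,0],0],[0,[0,0,0],0],[0,[0,0,0],0],[0,[0,0,0],0]]'
python3 - <<'E'
from h import *
np.set_printoptions(precision=4,suppress=True)
s=ctrl.read_state();p=s["tcp_pos"];tip=p-[0,0,.041]
A=cams.grab_frame("scene");W=cams.grab_frame("wrist");k=cams.get_calibration("wrist")
print(p,tip,"pred scene tip",proj("scene",tip),"mouth",proj("scene",[.54,-.2173,.04]))
print("wrist",proj("wrist",tip,k),proj("wrist",[.54,-.2173,.04],k))
for c in("scene","wrist"):
  for t in("syringe","tube_mouth","open_tube"): print(c,t,[(round(d["confidence"],2),np.round(d["rect"],1).tolist()) for d in models.find_in(t,c)[:2]])
a=cv2.resize(A[190:280,390:490],(444,400),interpolation=cv2.INTER_CUBIC)
b=cv2.resize(W[190:330,260:375],(329,400),interpolation=cv2.INTER_CUBIC)
cv2.imwrite("pics/s8.png",np.hstack([a,b]))
E
```

```text
clock: 23.42
tcp_pos: [0.5406, -0.2174, 0.1111]
tool_rot: [[-0.996, 0.087, 0.001], [0.087, 0.996, -0.001], [-0.001, -0.001, -1.0]]
contact_force: [-1.1, -0.3, 0.4]
opening: 0.155
gripper_force: 26.8
[ 0.5406 -0.2174  0.1111] [ 0.5406 -0.2174  0.0701] pred scene tip (np.float64(433.30624382955), np.float64(236.06524165813832)) mouth (np.float64(431.0180513320525), np.float64(248.62915025164284))
wrist (np.float64(314.1419167809436), np.float64(227.8752390934)) (np.float64(314.27513487212036), np.float64(212.42721759826406))
scene syringe [(0.7, [437.0, 212.3, 12.7, 44.3])]
scene tube_mouth [(0.16, [435.1, 211.9, 14.8, 48.0])]
scene open_tube [(0.52, [431.2, 254.1, 2.4, 9.3])]
wrist syringe [(0.73, [314.9, 279.2, 47.1, 121.3])]
wrist tube_mouth [(0.77, [315.0, 207.4, 16.6, 12.1])]
wrist open_tube [(0.66, [314.9, 208.3, 16.3, 20.2])]
```

View pics/s8.png

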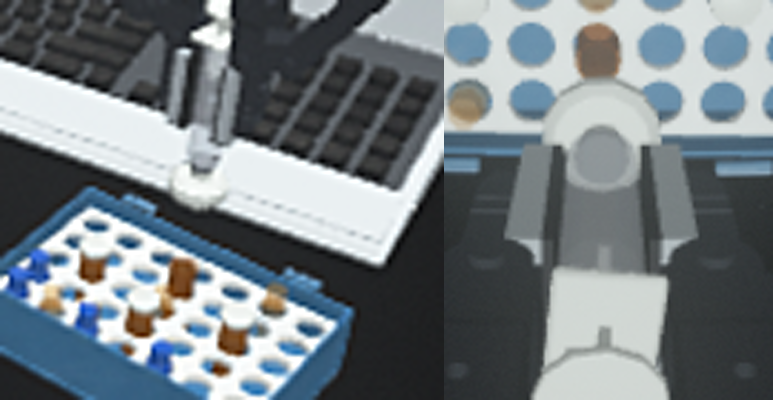

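The syringe hangs over the tube: disc at about scene (434.6,232), mouth at about (431,249.5). I'll compare the predicted outlines with the pixels.

Run:
```python
from h import *
np.set_printoptions(precision=1,suppress=True)
k=cams.get_calibration("wrist");p=ctrl.read_state()["tcp_pos"];tip=p-[0,0,.041];m=np.array([.54,-.2173,.04])
t=np.linspace(0,6.283,40)
def out(c,ctr,parts,kk):
    q=np.array([proj(c,ctr+[r*np.cos(a),r*np.sin(a),z],kk) for r,z in parts for a in t]); return np.r_[q.min(0),q.max(0)]
for c,kk in(("scene",None),("wrist",k)):
    print(c,"disc",out(c,tip,[(.0125,.008),(.0125,.017)],kk),"mouth",out(c,m,[(.006,0)],kk),"tube",out(c,m,[(.006,0),(.006,-.014)],kk))
    d=models.cut_out("open_tube",c)
    for o in d[:1]:
        v,u=np.nonzero(o["pixels"]); print("cut",o["confidence"],u.min(),v.min(),u.max()+1,v.max()+1,len(u))
    d=models.cut_out("syringe",c)[:1]
    for o in d:
        M=o["pixels"];v,u=np.nonzero(M);print("syr",u.min(),v.min(),u.max()+1,v.max()+1)
        rows=range(v.max()-10,v.max()+1) if c=="scene" else range(v.min(),v.min()+20,2)
        print([(int(r),int(np.nonzero(M[r])[0].min()),int(np.nonzero(M[r])[0].max()+1)) for r in rows if M[r].any()])
```

```text
scene disc [426.7 225.3 441.2 237.2] mouth [427.8 246.6 434.2 250.6] tube [426.9 246.6 434.2 256.3]
cut 0.59 428 248 435 258 58
syr 428 190 442 238
[(227, 430, 441), (228, 429, 441), (229, 428, 442), (230, 428, 442), (231, 428, 442), (232, 428, 442), (233, 428, 442), (234, 429, 441), (235, 430, 441), (236, 432, 439), (237, 435, 436)]
wrist disc [292.9 212.5 335.6 256.7] mouth [305.8 205.  322.3 220.8] tube [305.8 199.8 322.3 220.8]
cut 0.59 305 198 322 217 271
syr 291 216 339 340
[(216, 318, 320), (218, 306, 323), (220, 302, 327), (222, 300, 330), (224, 298, 331), (226, 297, 332), (228, 296, 334), (230, 295, 335), (232, 294, 335), (234, 294, 336)]
```

Run:
```python
from h import *
np.set_printoptions(precision=1,suppress=True)
k=cams.get_calibration("wrist");p=ctrl.read_state()["tcp_pos"];tip=p-[0,0,.041]
t=np.linspace(0,6.283,60)
def out(c,ctr,parts,kk):
    q=np.array([proj(c,ctr+[r*np.cos(a),r*np.sin(a),z],kk) for r,z in parts for a in t]); return np.r_[q.min(0),q.max(0)]
for c,kk in(("scene",None),("wrist",k)):
    print(c,"thumb",out(c,tip,[(.0085,.099)],kk),"disctop",out(c,tip,[(.0125,.017)],kk),"hubtop",out(c,tip,[(.007,.025)],kk))
cy,sy=np.cos(-.087),np.sin(-.087)
print("flange corners",[np.round(proj("wrist",tip+[cy*x-sy*y,sy*x+cy*y,.087],k),1).tolist() for x in(-.0075,.0075) for y in(-.0125,.0125)])
W=cams.grab_frame("wrist");cv2.imwrite("pics/s9.png",cv2.resize(W[195:355,270:360],(450,800))[:600] if 0 else cv2.resize(W[195:355,265:365],(375,600),interpolation=cv2.INTER_CUBIC))
```

```text
scene thumb [435.6 189.1 445.7 194.1] disctop [427.3 225.3 441.2 233.3] hubtop [430.9 223.6 438.7 228. ]
wrist thumb [289.5 307.5 338.7 344.8] disctop [292.9 217.2 335.7 256.7] hubtop [301.8 231.3 326.8 254.2]
flange corners [[280.2, 290.6], [348.0, 290.6], [282.2, 322.3], [346.1, 322.3]]
```

View pics/s9.png

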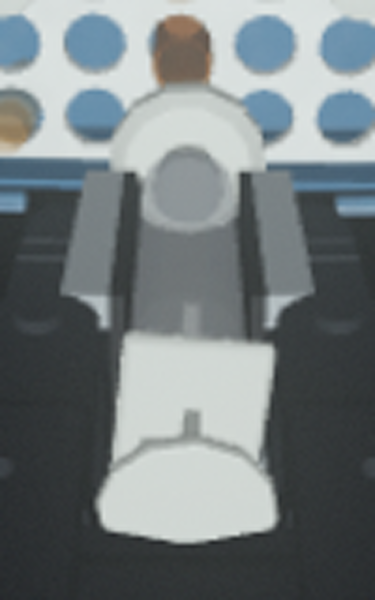

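The syringe sits about 2.6 mm too far in +x and 1 mm in +y relative to the tube, consistently in both views. I'll correct that and lower it.

```bash
python3 -m inch '[[0,[0.0025,-0.001,0],0],[0,[0,0,0.005],0],[0,[0,0,0.005],0],[0,[0,0,0.005],0],[0,[0,0,0.005],0],[0,[0,0,0],0],[0,[0,0,0],0],[0,[0,0,0],0]]'
python3 - <<'E'
from h import *
np.set_printoptions(precision=4,suppress=True)
s=ctrl.read_state();p=s["tcp_pos"];tip=p-[0,0,.041];print(s["clock"],p,tip)
A=cams.grab_frame("scene");T=cams.grab_frame("top");W=cams.grab_frame("wrist");k=cams.get_calibration("wrist")
t=np.linspace(0,6.283,60)
def out(c,ctr,parts,kk=None):
    q=np.array([proj(c,ctr+[r*np.cos(a),r*np.sin(a),z],kk) for r,z in parts for a in t]); return np.round(np.r_[q.min(0),q.max(0)],1)
m=np.array([.5395,-.2179,.04])
for c,kk in(("scene",None),("wrist",k)):
  print(c,"pred disc",out(c,m+[0,0,.01],[(.0125,.008),(.0125,.017)],kk),"tube",out(c,m,[(.006,0),(.006,-.014)],kk))
  for th in("syringe","open_tube"):
    for o in models.cut_out(th,c)[:1]:
        v,u=np.nonzero(o["pixels"]); 
        if th=="syringe": 
            q=v>v.max()-12 if c=="scene" else v<v.min()+22; u2=u[q]
        else: u2=u
        print(th,round(o["confidence"],2),u2.min(),v.min(),u2.max()+1,v.max()+1)
a=cv2.resize(A[215:265,400:460],(480,400),interpolation=cv2.INTER_CUBIC)
b=cv2.resize(W[190:260,290:340],(286,400),interpolation=cv2.INTER_CUBIC)
cv2.imwrite("pics/s10.png",np.hstack([a,b]))
E
```

```text
clock: 25.08
tcp_pos: [0.5378, -0.218, 0.0905]
tool_rot: [[-0.996, 0.087, 0.0], [0.087, 0.996, -0.0], [-0.0, -0.0, -1.0]]
contact_force: [-0.9, 0.1, 0.6]
opening: 0.155
gripper_force: 26.8
25.075 [ 0.5378 -0.218   0.0905] [ 0.5378 -0.218   0.0495]
scene pred disc [425.7 233.7 440.  245.7] tube [427.1 246.9 434.4 256.5]
syringe 0.64 427 201 439 246
open_tube 0.59 428 248 435 257
wrist pred disc [293.3 215.6 336.1 259.8] tube [305.7 209.9 323.7 233.2]
open_tube 0.57 307 210 320 216
```

View pics/s10.png

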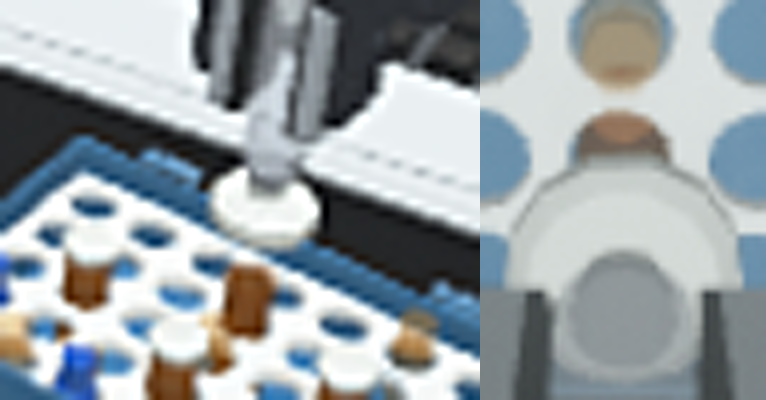

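The scene view agrees to within about 0.4 mm. The wrist view suggests up to 1 mm more in −x, so I'll make one small correction, settle and hand in.

```bash
python3 -m inch '[[0,[0.0006,-0.0003,-0.0005],0],[0,[0,0,0],0],[0,[0,0,0],0],[0,[0,0,0],0],[0,[0,0,0],0],[0,[0,0,0],0],[0,[0,0,0],0],[0,[0,0,0],0]]'
python3 - <<'E'
from h import *
import numpy as np
s=ctrl.read_state();print(s["tcp_pos"],np.abs(s["qvel"]).max(),s["opening"])
print(ctrl.sign_off())
E
```

```text
clock: 26.42
tcp_pos: [0.5369, -0.2181, 0.0908]
tool_rot: [[-0.996, 0.087, -0.0], [0.087, 0.996, 0.0], [0.0, 0.0, -1.0]]
contact_force: [-0.1, 0.6, -0.5]
opening: 0.156
gripper_force: 26.8
[ 0.53694107 -0.21814705  0.09078197] 0.0010895961085730273 0.15578455468671448
the job is handed in; nothing more can be done
None
```

I handed the job in at 26.4 s, verdict not shown: lid on its stop, syringe held still and upright over the unplugged tube, outlet about 1 cm above the mouth and centred to roughly 1 mm by camera estimate; I viewed 13 pictures against the limit of 10, and my first grip closed on the flange with about 6 N before I re-gripped on the barrel.

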